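# Press a wooden counter in the playroom counter press

### The job

Lay the round wooden counter flat in the pocket of the press's pulled-out tray, and push the tray fully home so that the counter is under the plunger. Then press the black knob down until the plunger is firmly against its inner stop, hold it there for about a second without straining the press, and let the knob rise again. Leave the counter in the tray under the plunger and the other toys where they stand.

Things in the scene. Friction and masses are not known exactly. Their poses are not given: they have to be found in the camera images.
- press: Grey bench press for embossing counters, fixed. Origin on the bench under the plunger axis; x points away from the tray side (the tray pulls out to -x), z up. Base plate 110 mm wide, 12 thick, x = -100 to 85 mm. Column at x = 48 to 83 mm, 40 mm wide. Head: block x = -30 to 85 mm, 56 mm wide, 85 to 140 mm above the bench; the plunger passes down through it at x = y = 0.
- knob_top (a point): Centre of the top of the black mushroom knob on the plunger: 44 mm across (flat top 38 mm), 20 mm thick; 198 mm above the bench at rest, moves down with the plunger. 13 to 17 N on the knob holds the plunger firmly on its stop at any setting; more than 22 N strains the press. A sprung pad under the plunger, 30 mm across, meets a seated counter after about 5 mm of stroke.
- ram (a joint): Downward travel of knob and plunger, m; 0 = up; sprung. It takes about 2 N at first, rising (pad included) to 4.5 to 8.5 N just before the stop. The stop is a screw hidden in the head: its depth differs each time, 10 to 28 mm of stroke, and can only be felt: there the force climbs steeply, about 9 N per mm. The slide itself runs to 36 mm, so this reading does not tell where the stop is.
- tray (a joint): How far the aluminium sliding tray is pulled out, m; 0 = fully home, 0.10 = fully out. It slides along the press's x axis with about 1.5 N of friction and stays where left.
- pocket (a point): Centre of the floor of the round pocket in the tray: 43 mm across, 6 mm deep, slightly chamfered, floor 19 mm and rim 25 mm above the bench. Tray 62 mm wide. With the tray home the pocket is straight under the plunger, whose raised pad is 40 mm above the bench. Its axes are those of the press.
- tray_lug (a point): Centre of the outer (-x) face of the upright lug at the tray's front end, for pushing or pulling it: 44 mm wide, 8 mm thick, from 25 to 52 mm above the bench (this point is 42 mm above it), 88 mm in front of the pocket's centre. Its axes are those of the press.
- counter_center (a point): Centre of the loose round wooden counter, 40 mm in diameter and 16 mm thick, about 18 g, lying flat on the bench, to the left or right of the press; z is its axis. Seated in the pocket it stands 10 mm proud of the tray.
- block: Bystander: square wooden block, 36 x 36 x 30 mm, origin under its centre; on the other side of the press from the counter.
- arch: Bystander: wooden toy arch, about 98 mm long, 30 mm deep, 65 mm high, origin under its centre.
- jar: Bystander: clear glass jar with closed lid, 72 mm across, 100 mm high, origin under its centre.
- cup: Bystander: silicone cup, 72 mm across the rim, 75 mm high, origin under its centre.
- bus: Bystander: toy bus, 110 x 42 x 50 mm, long axis x, origin under its centre.
- stack_ring: Bystander: wooden stacking ring, 68 mm across, 20 mm high, origin under its centre.
- skittle: Bystander: small wooden skittle, 36 mm across, 55 mm high, origin under its centre.
Things that resemble listed ones, but are neither listed nor needed, are in the scene too. Leave any green look-alike of the part that bears counter_center alone.

How it is judged:
On the way, in this order (a step that is already met when the one before it is completed fails the run):
1. the counter lies flat in the tray's pocket, the tray still out (horizontal distance between counter_center and pocket below 0.004 m and z of counter_center in the frame of pocket below 0.011 m and angle between counter_center's own z axis and vertical below 0.1 rad and value of joint tray above 0.03 m), for 0.2 s.
2. the tray is fully home with the counter in its pocket (horizontal distance between counter_center and pocket below 0.004 m and z of counter_center in the frame of pocket below 0.011 m and angle between counter_center's own z axis and vertical below 0.1 rad and value of joint tray below 0.003 m), for 0.2 s.
3. the plunger is held firmly against its stop (over 3 N on the stop) with the counter under the pad, for 0.5 s (value of joint tray below 0.003 m and contact force between ram and press above 3 N and contact force between ram and counter above 0.3 N), for 0.5 s.
At the end, for the whole second after the job is handed in: The counter lies flat in the pocket (centre within 4 mm of the pocket's, not proud by more than 3 mm over its seat, within 0.1 rad of level) and at rest, the tray is within 3 mm of fully home, and the knob has risen to within 2 mm of its top (all of step 2 and value of joint ram below 0.002 m and linear speed of counter below 0.02 m/s); the robot touches nothing.
It fails at once if the knob or plunger is pushed with more than 22 N (contact force between any of the fingers, the arm and ram above 22 N).
It fails at once if another toy is moved by more than 30 mm (distance of any of arch, jar, cup, bus, block, stack_ring, skittle from where it was at the start of the episode above 0.03 m).
It also fails if it takes over 72 s, if anything falls off the work surface, if the arm or the gripper's body presses on something with over 40 N, if the wrist force passes 120 N, or if a joint passes its speed limit or range.

### The arm

A 6-joint arm with a two-finger parallel gripper is mounted at the origin on the work surface. World frame = base frame: x ahead of the robot, y to its left, z up, the work surface at z = 0. Lengths are in m, angles in rad, forces in N, time in s.
With the tool pointing down it reaches from about 0.325 to 0.9 m from the base axis. Payload 3.5 kg.
Tool frame: the origin (TCP) lies at the centre of the arm's flange, where the gripper is bolted on; the fingertips stand 173 mm ahead of it and the grasp point (between the pads) lies 155 mm ahead of it; z points along the fingers, y is the direction in which the jaws open and shut (so a half turn about z gives the same grasp; the last joint's range is limited). The gripper opens to 85 mm and grips with 20 to 120 N. Pads are 22 mm wide; open, the fingers measure 114 mm over their backs; the gripper's body (76 mm by 85 mm) begins 54 mm behind the grasp point. The pads swing forward as they close: fully open they stand 13 mm farther back than shut.
Start: joints at [1.033, 0.276, -0.026, 1.268, 0, 1.467], TCP at [0.263, 0.567, 0.405] pointing down, gripper open.
Joint ranges: [-3.12, 3.12], [-0.85, 1.88], [-1.08, 1.24], [-1.95, 2.15], [-1.57, 1.53], [-3.14, 3.14]. Speed limits (rad/s): [2.57, 2.57, 3.14, 3.14, 3.14, 3.14].

### API

Orientations are given as a rotation vector (axis times angle).
In Python, from plant import manip gives the robot as it stands.
- The arm moves only by the tool move_arm, never from a script. Its argument "rows" is a list that holds one entry, the list of rows, each a list of 5 numbers: the shift along the tool's x, y, z in cm, then the turn about the tool's z in rad, then the finger opening in cm, from 0 to 8.54. In form: [[[dx, dy, dz, yaw, fingers], ...]]. A call has 1 to 10 rows; each row is the pose to reach, as a shift and turn from the pose commanded when the call began, along the tool's axes at that moment; what a row does not reach only later rows make up. A row lasts 1/10 s, in which the tool goes at most 50 mm and 8.59 degrees, less where a joint would pass 70% of its speed; a pose out of reach is approached as far as the arm can. A call with a gripper value outside its range is refused whole. The fingers move at their own pace and stop on an object; "force" is the grip in N (left out, the last holds). Time passes only in rows, so rows that repeat a pose let the fingers close. It gives the time, the measured TCP pose, the force and the opening at its end, in the units of the state.
- manip.get_obs(): the state, without advancing time (a new reading comes with each control period).
- manip.get_image(name): name is "scene" or "side" or "wrist"; returns the picture (480x640x3 uint8, red, green, blue); there is no depth.
- manip.calibration(name): a dict with "K" (3x3 intrinsics, pixels), "extrinsics" (4x4, takes a point from camera to world coordinates); the wrist camera has in their place "hand_eye" (4x4, takes a point from camera to tool coordinates, whose origin is the TCP and whose axes are the flange's). Camera axes: x right, y down, z forward; pixel columns grow to the right and rows downward; lengths in m; the calibration is good to about 2 mm. The wrist camera is an equidistant fisheye: a pixel r from the principal point sees the ray r / f radians off the axis. A picture is of the moment at which its call begins: read the wrist's pose just before it. calibration takes no time and is no camera call.
- manip.finish_job(): hands the job in, once; it reports no verdict.
The state is a dict: "time_s": time; "joints": joint angles; "qd": joint speeds; "joint_efforts": joint torques, N m; "position": TCP position; "tool_rot": TCP orientation; "ft_force": force on the tool from outside, world axes, zero at the start; "wrist_torque": the same for the moment, N m; "gripper_width": opening from 0.0 (shut) to 1.0 (fully open).
Only numpy, scipy, OpenCV 4.12 (cv2) and the standard library are available. Lean on these libraries where they do the work, as an engineer would, in place of code of your own. Each camera call takes 0.05 s, during which the arm holds its last target. There are 200 camera calls.

## Working session

There is one attempt and no reset: what is moved stays moved. The work goes in short steps, Python scripts to look and compute and a tool call to move; the robot and the scene stay as the last step left them, time stands still between calls to the robot, and variables do not carry over. Pictures are saved under pics/ and viewed, about 8 in all and at most 12, crops included, and the job is handed in when it is done.

Besides the shell and the picture viewer there is one more tool, called after ">>>" as name(argument=value, ...) on one line, values as JSON. move_arm: Moves the arm, as the interface text tells. Its arguments: {"type":"object","properties":{"rows":{"type":"array","items":{"type":"array","items":{"type":"array","items":{"type":"number"}}}},"force":{"type":"number"}},"required":["rows"]}

```bash
mkdir -p pics; ls; cat > h.py <<'E'
import numpy as np, cv2
from scipy.spatial.transform import Rotation as R
from plant import manip
def shot(n,f):
    im=manip.get_image(n); cv2.imwrite('pics/'+f,im[:,:,::-1]); return im
def T(o):
    M=np.eye(4); M[:3,:3]=R.from_rotvec(o['tool_rot']).as_matrix(); M[:3,3]=o['position']; return M
def ray(n,u,v,pose=None):
    c=manip.calibration(n); K=np.array(c['K']); a=np.array([(u-K[0,2])/K[0,0],(v-K[1,2])/K[1,1]])
    if n=='wrist':
        th=np.hypot(*a); d=np.r_[a/max(th,1e-9)*np.sin(th),np.cos(th)]; E=pose@np.array(c['hand_eye'])
    else: d=np.r_[a,1.]; E=np.array(c['extrinsics'])
    return E[:3,3],E[:3,:3]@d
def onz(n,u,v,z,pose=None):
    p,d=ray(n,u,v,pose); return p+d*(z-p[2])/d[2]
def proj(n,X,pose=None):
    c=manip.calibration(n); K=np.array(c['K']); E=pose@np.array(c['hand_eye']) if n=='wrist' else np.array(c['extrinsics'])
    q=np.linalg.inv(E)@np.r_[X,1.]
    if n=='wrist':
        r=np.hypot(q[0],q[1]); th=np.arctan2(r,q[2]); a=q[:2]/max(r,1e-9)*th
    else: a=q[:2]/q[2]
    return np.array([K[0,0]*a[0]+K[0,2],K[1,1]*a[1]+K[1,2]])
E
python3 - <<'E'
from h import *
o=manip.get_obs(); print({k:np.round(v,3) for k,v in o.items()})
for n in('scene','side','wrist'):
    c=manip.calibration(n); print(n,{k:np.round(v,3).tolist() for k,v in c.items()})
np.save('pose0.npy',T(o))
a=shot('wrist','w0.png');b=shot('scene','s0.png');c=shot('side','d0.png')
E
```

```text
pics
{'time_s': np.float64(0.0), 'joints': array([ 1.033,  0.277, -0.028,  1.268,  0.   ,  1.467]), 'qd': array([ 0.   ,  0.001,  0.   ,  0.001,  0.001, -0.   ]), 'joint_efforts': array([ 1.0000e-03, -4.4551e+01,  2.9520e+01,  1.6000e-02, -0.0000e+00,
        0.0000e+00]), 'position': array([0.263, 0.567, 0.404]), 'tool_rot': array([-6.770e-01, -3.067e+00,  3.000e-03]), 'ft_force': array([-0.552, -0.563, -0.26 ]), 'wrist_torque': array([-0.006, -0.021,  0.016]), 'gripper_width': np.float64(1.0)}
scene {'K': [[532.972, 0.0, 324.316], [0.0, 532.972, 231.518], [0.0, 0.0, 1.0]], 'extrinsics': [[0.479, 0.539, -0.693, 1.384], [0.878, -0.293, 0.378, -0.445], [0.0, -0.79, -0.613, 0.88], [0.0, 0.0, 0.0, 1.0]]}
side {'K': [[562.598, 0.0, 314.946], [0.0, 562.598, 232.42], [0.0, 0.0, 1.0]], 'extrinsics': [[0.909, -0.275, 0.314, 0.156], [-0.417, -0.613, 0.671, -0.905], [0.008, -0.74, -0.672, 1.023], [0.0, 0.0, 0.0, 1.0]]}
wrist {'K': [[371.648, 0.0, 319.629], [0.0, 371.648, 233.509], [0.0, 0.0, 1.0]], 'hand_eye': [[0.0, -0.956, -0.293, 0.076], [1.0, 0.0, 0.0, -0.0], [-0.0, -0.293, 0.956, 0.031], [0.0, 0.0, 0.0, 1.0]]}
```

View pics/s0.png

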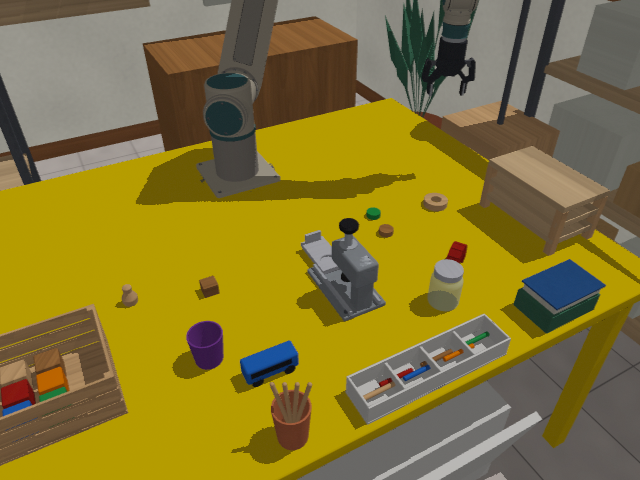

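View pics/d0.png

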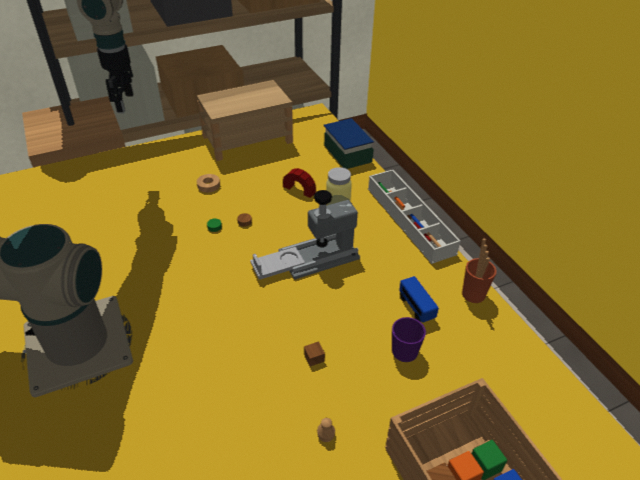

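The scene view shows the press at about (345,265), with its tray out toward (310,245) and the knob at (349,226). Candidates for the counter:
- brown disc at scene (386,230), side (245,219): the wooden counter
- green disc at scene (374,213), side (215,225): the look-alike, to be left alone
- stack ring at scene (435,201), side (208,183)
- brown square block at scene (209,287), side (315,354)

I choose the brown disc.

```bash
python3 - <<'E'
from h import *
for n,f,box in(('scene','s0.png',(372,220,400,242)),('side','d0.png',(230,208,260,232))):
    im=cv2.imread('pics/'+f); x0,y0,x1,y1=box; h=cv2.cvtColor(im,cv2.COLOR_BGR2HSV)[y0:y1,x0:x1]
    m=((h[...,0]<19)&(h[...,1]>80)).astype('u1')*255
    k,l,s,c=cv2.connectedComponentsWithStats(m); i=1+s[1:,4].argmax(); print(n,s[i],c[i]+[x0,y0], onz(n,*(c[i]+[x0,y0]),0.009))
for nm,a,b,z in(('knob',(349,225),(323,196),.198),('green',(374,213),(215,224),.014),('ring',(435,201),(208,182),.018)):
    print(nm,onz('scene',*a,z),onz('side',*b,z))
s=cv2.imread('pics/s0.png')[195:325,280:420]; d=cv2.imread('pics/d0.png')[175:290,195:375]
cv2.imwrite('pics/c0.png',np.hstack([cv2.resize(s,(400,371),interpolation=3),cv2.resize(cv2.copyMakeBorder(d,0,17,0,0,0),(400,293),interpolation=3)[:371] if 0 else cv2.copyMakeBorder(cv2.resize(d,(400,256),interpolation=3),0,115,0,0,0)]))
E
```

```text
scene [  7   4  14  13 150] [385.5        230.29333333] [0.47343305 0.23859233 0.009     ]
side [  8   6  14  13 145] [244.05517241 219.51724138] [0.47345303 0.23456532 0.009     ]
knob [0.6187617  0.03264415 0.198     ] [0.6112937  0.02639056 0.198     ]
green [0.39798508 0.25043551 0.014     ] [0.39406042 0.24347947 0.014     ]
ring [0.43645743 0.43139636 0.018     ] [0.42988863 0.42718673 0.018     ]
```

View pics/c0.png

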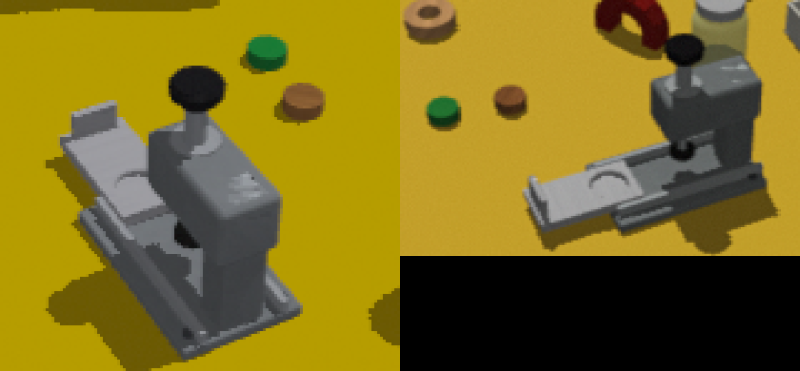

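The crop shows the brown disc at crop pixel (303,100), a plain wooden counter. The green one at (267,52) stands apart, about 78 mm away. The tray is out, with its pocket visible. Next I move to an overhead look.

>>> move_arm(rows=[[[-4,-3,0,-0.1,8.5],[-8,-6,0,-0.2,8.5],[-12,-9,0,-0.3,8.5],[-16,-12,0,-0.4,8.5],[-20,-15,0,-0.436,8.5],[-24,-18,0,-0.436,8.5],[-28,-20,0,-0.436,8.5],[-32,-23,0,-0.436,8.5],[-34.2,-24.6,0,-0.436,8.5],[-34.2,-24.6,0,-0.436,8.5]]])

```text
time_s: 1.15
position: [0.4712, 0.197, 0.4045]
tool_rot: [0.006, 3.141, -0.001]
ft_force: [-0.5, -0.3, 0.7]
gripper_width: 0.996
```

```bash
python3 - <<'E'
from h import *
o=manip.get_obs(); np.save('pose1.npy',T(o)); print(o['time_s'],o['position'],o['tool_rot'],np.round(o['qd'],3)); shot('wrist','w1.png')
E
```

```text
1.15 [0.47123558 0.19699661 0.40445991] [ 6.09767283e-03  3.14135679e+00 -1.38309171e-03] [ 0.058 -0.006 -0.007  0.014  0.035  0.033]
```

View pics/w1.png

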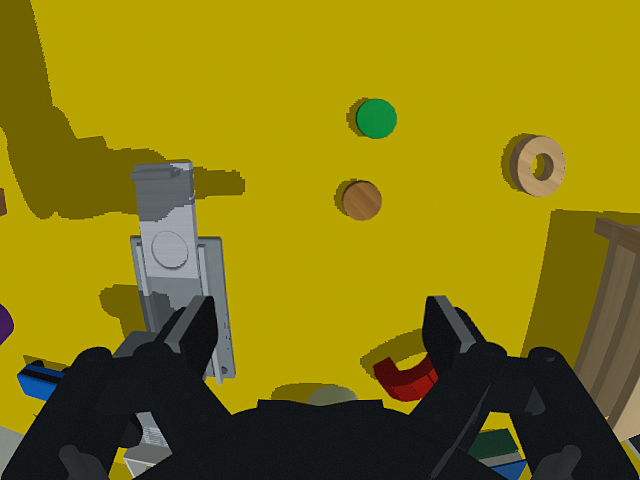

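The wrist view shows the counter at (362,201), the green look-alike at (376,118) and the pocket at (170,250). The tray runs from its lug at (163,172) and the ring is at (538,165).

```bash
python3 - <<'E'
from h import *
P=np.load('pose1.npy'); im=cv2.imread('pics/w1.png'); hs=cv2.cvtColor(im,cv2.COLOR_BGR2HSV)
h=hs[170:235,330:395]; m=((h[...,0]<19)&(h[...,1]>80)&(h[...,2]>60)).astype('u1')*255
k,l,s,c=cv2.connectedComponentsWithStats(m); i=1+s[1:,4].argmax()
ct=cv2.findContours((l==i).astype('u1'),0,1)[0][0][:,0]+[330,170]
W=np.array([onz('wrist',*p,0.016,P)[:2] for p in ct]); (cx,cy),r=cv2.minEnclosingCircle(W.astype('f4')*1000); print('counter',s[i],c[i]+[330,170],cx,cy,r, W.mean(0))
# tray side edges (grey = low saturation) above base plate
L=[];Rr=[]
for v in range(205,236,3):
    g=np.where(hs[v,120:230,1]<70)[0]+120; L.append(onz('wrist',g.min()-.5,v,.025,P)[:2]); Rr.append(onz('wrist',g.max()+.5,v,.025,P)[:2])
for A in(np.array(L),np.array(Rr)):
    d=cv2.fitLine((A*1000).astype('f4'),cv2.DIST_HUBER,0,.01,.01).ravel(); print('edge',A[0],A[-1],'ang',np.arctan2(d[1],d[0]))
# pocket: warp rim plane to metric grid
n=480; ctr=onz('wrist',170,250,.025,P); print('pocket guess',ctr)
g=np.array([[proj('wrist',[ctr[0]+(n/2-j)*.00025,ctr[1]+(n/2-i)*.00025,.025],P) for i in range(n)] for j in range(n)],'f4')
w=cv2.remap(im,g[...,0],g[...,1],cv2.INTER_CUBIC); cv2.imwrite('pics/p1.png',w)
gr=cv2.medianBlur(cv2.cvtColor(w,cv2.COLOR_BGR2GRAY),7)
H=cv2.HoughCircles(gr,cv2.HOUGH_GRADIENT,1.5,20,param1=40,param2=15,minRadius=76,maxRadius=96)
if H is not None:
    for u,v,r in H[0][:4]: print('circ',ctr[0]+(n/2-v)*.00025,ctr[1]+(n/2-u)*.00025,r*.25); 
    for u,v,r in H[0][:1]: cv2.circle(w,(int(u),int(v)),int(r),(0,0,255),1)
cv2.imwrite('pics/p1.png',w)
E
```

```text
counter [  12   11   40   39 1196] [361.41973244 200.30518395] 470.7672119140625 238.26744079589844 20.284698486328125 [0.4706817  0.23727599]
edge [0.47077843 0.00697296] [0.50354093 0.00591418] ang -0.034608714
edge [0.47237656 0.07219366] [0.50369497 0.07241966] ang 0.0017618095
pocket guess [0.52015773 0.03919096 0.025     ]Traceback (most recent call last):
  File "<stdin>", line 15, in <module>
  File "h.py", line 17, in proj
    c=manip.calibration(n); K=np.array(c['K']); E=pose@np.array(c['hand_eye']) if n=='wrist' else np.array(c['extrinsics'])
ValueError: time passes only in moves, steps and waits
```

```bash
sed -i 's/^from plant import manip/from plant import manip\nimport functools; cal=functools.lru_cache(None)(lambda n: manip.calibration(n))/; s/c=manip.calibration(n)/c=cal(n)/' h.py
cat >> h.py <<'E'
def warp(im,pose,x,y,z,half,n):   # metric top view: up=+x, left=+y
    s=2*half/n
    g=np.array([[proj('wrist',[x+(n/2-j)*s,y+(n/2-i)*s,z],pose) for i in range(n)] for j in range(n)],'f4')
    return cv2.remap(im,g[...,0],g[...,1],cv2.INTER_CUBIC),s
E
python3 - <<'E'
from h import *
P=np.load('pose1.npy'); im=cv2.imread('pics/w1.png'); n=440
w,s=warp(im,P,.50,.035,.025,.11,n)
gr=cv2.medianBlur(cv2.cvtColor(w,cv2.COLOR_BGR2GRAY),5)
H=cv2.HoughCircles(gr,cv2.HOUGH_GRADIENT,1.5,20,param1=40,param2=15,minRadius=int(.0195/s),maxRadius=int(.0235/s))
if H is not None:
    for u,v,r in H[0][:4]: print('circ',.50+(n/2-v)*s,.035+(n/2-u)*s,r*s); 
    u,v,r=H[0][0]; cv2.circle(w,(int(u),int(v)),int(r),(0,0,255),1)
cv2.imwrite('pics/p1.png',w)
E
```

```text
circ 0.519625 0.038125 0.019762501
circ 0.587125 -0.048875 0.020025
circ 0.589375 0.074875 0.022200001
circ 0.53987503 0.074875 0.023025
```

View pics/p1.png

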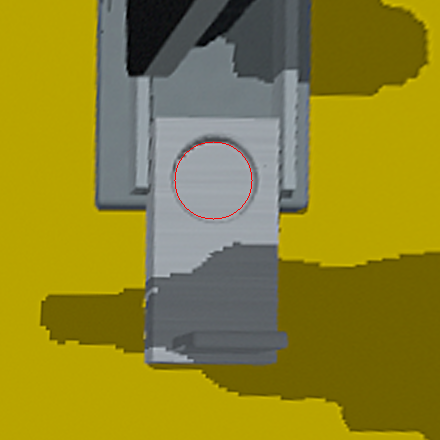

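The pocket shows as a ring of about 42.5 mm centred at warp pixel (214,179), the tray is 62 mm wide, and the press yaw is near 0. These sizes match. Next come close looks at equal height over the pocket and over the counter, so calibration bias cancels.

>>> move_arm(rows=[[[-1,-4,2,0,8.5],[-2,-8,4,0,8.5],[-3.5,-12,6.5,0,8.5],[-5,-16,9,0,8.5],[-5,-16,9.5,0,8.5],[-5,-16,9.5,0,8.5],[-5,-16,9.5,0,8.5]]])

```text
time_s: 1.9
position: [0.5197, 0.0411, 0.3101]
tool_rot: [0.005, -3.141, -0.001]
ft_force: [1.0, -0.5, 0.1]
gripper_width: 0.999
```

```bash
python3 - <<'E'
from h import *
o=manip.get_obs(); np.save('pose2.npy',T(o)); print(o['time_s'],o['position'],o['tool_rot'],np.round(o['qd'],3)); shot('wrist','w2.png')
E
```

```text
1.9 [0.51974517 0.04107902 0.31006546] [ 4.60239242e-03 -3.14140452e+00 -1.03142398e-03] [ 0.01  -0.013  0.01  -0.005 -0.004 -0.003]
```

>>> move_arm(rows=[[[1.5,4,0.2,0,8.5],[3,8,0.4,0,8.5],[4,12,0.6,0,8.5],[5,16,0.9,0,8.5],[5,20,0.9,0,8.5],[5,20,0.9,0,8.5],[5,20,0.9,0,8.5]]])

```text
time_s: 2.65
position: [0.4692, 0.2416, 0.3018]
tool_rot: [-0.009, 3.14, 0.0]
ft_force: [-0.5, 0.1, -0.3]
gripper_width: 1.0
```

```bash
python3 - <<'E'
from h import *
o=manip.get_obs(); Q=T(o); np.save('pose3.npy',Q); print(o['time_s'],o['position'],o['tool_rot'],np.round(o['qd'],3)); im=shot('wrist','w3.png')[:,:,::-1].copy()
W,s=warp(im,Q,.471,.237,.016,.04,240)
hs=cv2.cvtColor(W,cv2.COLOR_BGR2HSV); m=((hs[...,0]<19)&(hs[...,1]>80)&(hs[...,2]>60)).astype('u1')
ct=max(cv2.findContours(m,0,1)[0],key=cv2.contourArea); (u,v),r=cv2.minEnclosingCircle(ct); print('counter',.471+(120-v)*s,.237+(120-u)*s,r*s)
e=cv2.fitEllipse(cv2.convexHull(ct)); print('ell',.471+(120-e[0][1])*s,.237+(120-e[0][0])*s,np.array(e[1])*s)
P=np.load('pose2.npy'); im=cv2.imread('pics/w2.png'); V,s=warp(im,P,.521,.0375,.025,.04,240)
a=cv2.resize(np.hstack([V,W]),(800,400)); cv2.imwrite('pics/p2.png',a)
E
```

```text
2.65 [0.46916143 0.24158178 0.30177616] [-8.52819593e-03  3.13990966e+00  4.21729169e-04] [-0.043 -0.003 -0.016  0.004 -0.005 -0.002]
counter 0.47037757619222004 0.23892274220784504 0.020626544952392578
ell 0.47059138997395833 0.23882393900553384 [0.0386243  0.04117942]
```

View pics/p2.png

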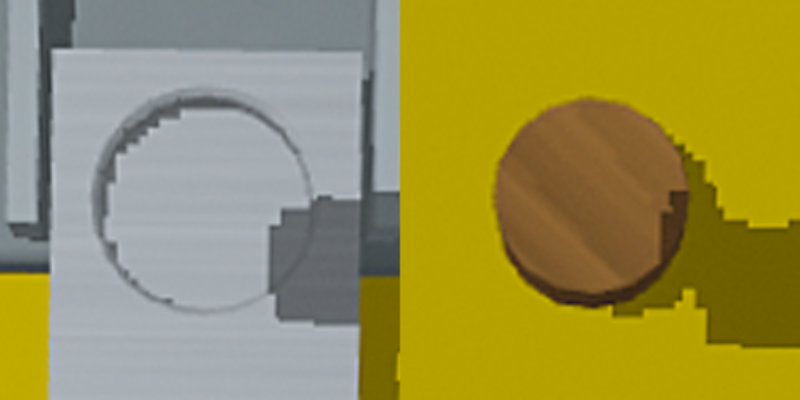

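Both views give consistent sizes. The pocket rim is centred at (203,200), which is world (0.521, 0.037), and the counter top at (591,195), which is world (0.472, 0.2387). Now I grasp.

>>> move_arm(rows=[[[-0.24,-0.1,3,0,8.5],[-0.24,-0.1,6,0,8.5],[-0.24,-0.1,9,0,8.5],[-0.24,-0.1,11,0,8.5],[-0.24,-0.1,12.2,0,8.5],[-0.24,-0.1,12.2,0,8.5],[-0.24,-0.1,12.2,0,6],[-0.24,-0.1,12.2,0,4],[-0.24,-0.1,12.2,0,3],[-0.24,-0.1,12.2,0,3]]], force=25)

```text
time_s: 3.7
position: [0.4729, 0.239, 0.1802]
tool_rot: [-0.002, 3.139, 0.001]
ft_force: [-1.0, -0.1, 4.7]
gripper_width: 0.452
```

>>> move_arm(rows=[[[0,0,0,0,3],[0,0,0,0,3],[0,0,0,0,3],[0,0,0,0,3]]])

```text
time_s: 4.1
position: [0.473, 0.239, 0.1802]
tool_rot: [-0.002, 3.139, 0.001]
ft_force: [-1.1, -0.4, 6.6]
gripper_width: 0.455
```

>>> move_arm(rows=[[[0,0,-1,0,3],[0,0,-3,0,3],[0,0,-6,0,3],[0,0,-9,0,3],[0,0,-9,0,3],[0,0,-9,0,3],[0,0,-9,0,3]]])

```text
time_s: 4.8
position: [0.4715, 0.2385, 0.268]
tool_rot: [0.002, -3.14, 0.001]
ft_force: [0.5, 0.3, -0.3]
gripper_width: 0.446
```

```bash
python3 - <<'E'
from h import *
o=manip.get_obs(); Q=T(o); np.save('pose4.npy',Q); p=o['position'];print(o['time_s'],p,o['tool_rot'],np.round(o['ft_force'],2),o['gripper_width']); im=shot('wrist','w4.png')[:,:,::-1].copy()
z=.016+p[2]-.1802
W,s=warp(im,Q,.473,.239,z,.04,240)
cv2.imwrite('pics/p4.png',np.hstack([cv2.resize(W,(400,400)),cv2.resize(im[100:420,160:480],(400,400))]))
E
```

```text
4.8 [0.47151559 0.23848115 0.26803845] [ 1.95939156e-03 -3.14004274e+00  8.23119127e-04] [ 0.49  0.29 -0.28] 0.4455999052289054
```

View pics/p4.png

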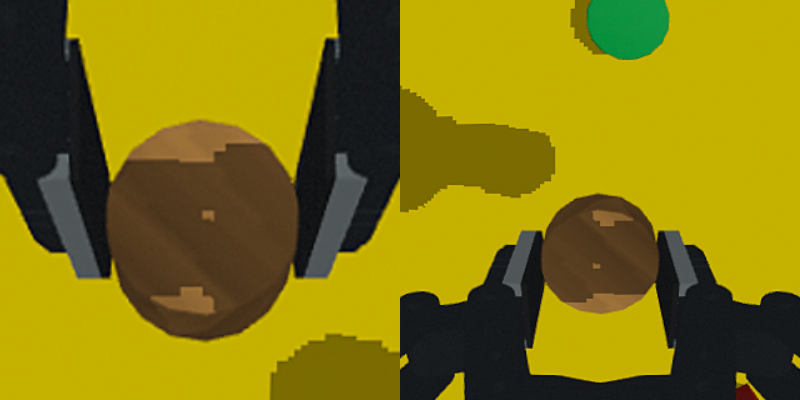

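The counter is held level between the jaws. In the metric view its centre is at about (202,215), so its tool offset is about -1.5 mm in world x and 0 in y. Next I move over the pocket.

>>> move_arm(rows=[[[-1.3,-4,0,0,3],[-2.6,-8,0,0,3],[-3.9,-12,0,0,3],[-5.1,-16,0,0,3],[-5.1,-20.2,0,0,3],[-5.1,-20.2,2.5,0,3],[-5.1,-20.2,4.8,0,3],[-5.1,-20.2,4.8,0,3],[-5.1,-20.2,4.8,0,3],[-5.1,-20.2,4.8,0,3]]])

```text
time_s: 5.85
position: [0.5238, 0.037, 0.2213]
tool_rot: [-0.003, 3.141, -0.0]
ft_force: [0.0, -0.2, -0.1]
gripper_width: 0.451
```

```bash
python3 - <<'E'
from h import *
o=manip.get_obs(); Q=T(o); np.save('pose5.npy',Q); p=o['position'];print(o['time_s'],p,o['tool_rot'],np.round(o['ft_force'],2),o['gripper_width']); im=shot('wrist','w5.png')[:,:,::-1].copy()
z=.016+p[2]-.1802
A,s=warp(im,Q,.521,.0368,z,.04,240); B,s=warp(im,Q,.521,.0368,.025,.04,240)
cv2.imwrite('pics/p5.png',np.hstack([cv2.resize(A,(400,400)),cv2.resize(B,(400,400))]))
E
```

```text
5.85 [0.52383011 0.037048   0.2213168 ] [-2.88864509e-03  3.14076127e+00 -7.11719031e-05] [ 0.02 -0.22 -0.08] 0.4511902206117507
```

View pics/p5.png

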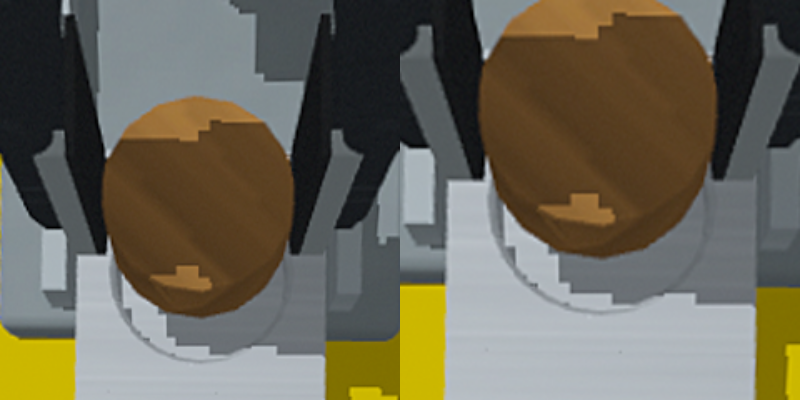

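The counter top is centred at (198,193) in its own plane and the pocket at (200,200) in the rim plane. So the counter is 1.4 mm too far in +x and 0.4 mm in +y. I correct that while lowering and check again.

>>> move_arm(rows=[[[0.14,-0.04,0.5,0,3],[0.14,-0.04,1.0,0,3],[0.14,-0.04,1.4,0,3],[0.14,-0.04,1.4,0,3],[0.14,-0.04,1.4,0,3]]])

```text
time_s: 6.4
position: [0.5219, 0.0364, 0.2065]
tool_rot: [0.002, -3.141, 0.0]
ft_force: [0.6, 0.5, -0.3]
gripper_width: 0.449
```

```bash
python3 - <<'E'
from h import *
o=manip.get_obs(); Q=T(o); np.save('pose6.npy',Q); p=o['position'];print(o['time_s'],p,o['tool_rot'],np.round(o['ft_force'],2),o['gripper_width'],np.round(o['qd'],3))
E
```

```text
6.4 [0.52190171 0.03636104 0.20650041] [ 1.92324840e-03 -3.14111312e+00  2.31561781e-07] [ 0.57  0.53 -0.28] 0.4492970574588705 [ 0.001 -0.003  0.006  0.     0.001 -0.002]
```

>>> move_arm(rows=[[[-0.03,0.02,0.2,0,3],[-0.03,0.02,0.35,0,3],[-0.03,0.02,0.5,0,3],[-0.03,0.02,0.65,0,3],[-0.03,0.02,0.7,0,3],[-0.03,0.02,0.7,0,3]]])

```text
time_s: 7.0
position: [0.5223, 0.0365, 0.1996]
tool_rot: [0.002, -3.141, 0.0]
ft_force: [-0.3, -0.4, -0.7]
gripper_width: 0.448
```

There is no contact force at seat height, so the counter has entered the pocket. I release and rise.

>>> move_arm(rows=[[[0,0,0.05,0,3],[0,0,0.05,0,4.5],[0,0,0.05,0,5.5],[0,0,0.05,0,6.5],[0,0,0.05,0,6.5],[0,0,-2,0,6.5],[0,0,-5,0,7],[0,0,-8,0,7],[0,0,-8,0,7],[0,0,-8,0,7]]])

```text
time_s: 8.0
position: [0.5227, 0.0365, 0.2805]
tool_rot: [-0.002, 3.139, -0.0]
ft_force: [0.1, 0.6, -0.0]
gripper_width: 0.82
```

```bash
python3 - <<'E'
from h import *
o=manip.get_obs(); Q=T(o); np.save('pose7.npy',Q); p=o['position'];print(o['time_s'],p,np.round(o['ft_force'],2),o['gripper_width']); im=shot('wrist','w7.png')[:,:,::-1].copy()
A,s=warp(im,Q,.521,.0368,.035,.04,240)
cv2.imwrite('pics/p7.png',np.hstack([cv2.resize(A,(400,400)),cv2.resize(im[60:380,130:450],(400,400))]))
E
```

```text
8.0 [0.52272143 0.03653799 0.28053609] [ 0.13  0.61 -0.03] 0.8195404689095019
```

View pics/p7.png

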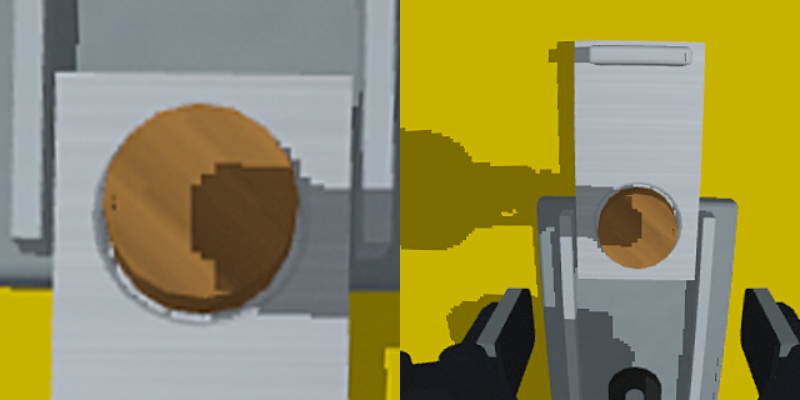

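The counter sits inside the pocket rim, with its top centred at (201,200) in the 35 mm plane, so within 1 mm. Now I close the fingers and go in front of the lug.

>>> move_arm(rows=[[[4,0.1,0,0,0],[8,0.1,0,0,0],[11.8,0.1,0,0,0],[11.8,0.1,0,0,0],[11.8,0.1,2,0,0],[11.8,0.1,5,0,0],[11.8,0.1,7.3,0,0],[11.8,0.1,7.3,0,0],[11.8,0.1,7.3,0,0]]])

```text
time_s: 8.95
position: [0.4039, 0.0374, 0.206]
tool_rot: [0.002, -3.139, -0.0]
ft_force: [-0.4, -0.5, 0.3]
gripper_width: 0.0
```

>>> move_arm(rows=[[[-0.6,0,0,0,0],[-1.2,0,0,0,0],[-1.6,0,0,0,0],[-2,0,0,0,0],[-2.4,0,0,0,0],[-2.8,0,0,0,0],[-3.4,0,0,0,0],[-4,0,0,0,0],[-4,0,0,0,0]]])

```text
time_s: 9.85
position: [0.4456, 0.0374, 0.2068]
tool_rot: [-0.002, 3.14, 0.0]
ft_force: [0.1, 0.5, -0.4]
gripper_width: -0.004
```

>>> move_arm(rows=[[[-0.8,0,0,0,0],[-1.6,0,0,0,0],[-2.4,0,0,0,0],[-3.2,0.03,0,0,0],[-4,-0.05,0,0,0],[-4.6,-0.05,0,0,0],[-5.2,-0.05,0,0,0]]])

```text
time_s: 10.55
position: [0.4969, 0.0371, 0.2066]
tool_rot: [0.002, -3.141, -0.001]
ft_force: [-1.9, 0.7, -0.9]
gripper_width: -0.002
```

```bash
python3 - <<'E'
from h import *
o=manip.get_obs(); Q=T(o); np.save('pose8.npy',Q); p=o['position'];print(o['time_s'],p,np.round(o['ft_force'],2)); im=shot('scene','s8.png')[:,:,::-1]; d=shot('side','d8.png')[:,:,::-1]
cv2.imwrite('pics/p8.png',np.hstack([cv2.resize(im[160:340,260:440],(400,400)),cv2.resize(d[150:300,220:370],(400,400))]))
E
```

```text
10.55 [0.4968802  0.03711182 0.20663421] [-1.93  0.72 -0.92]
```

View pics/p8.png

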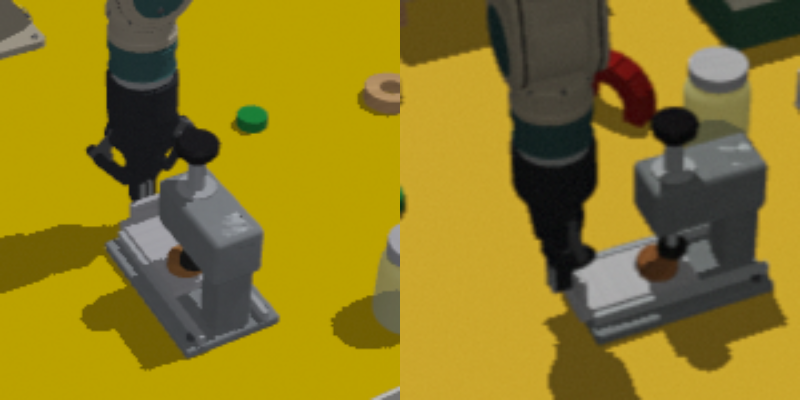

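The tray is following, and the counter rides with it and is about to go under the plunger. I finish the push in small steps and watch the force.

>>> move_arm(rows=[[[-0.3,0,0,0,0],[-0.6,0,0,0,0],[-0.9,0,0,0,0],[-1.2,0,0,0,0],[-1.4,0,0,0,0]]])

```text
time_s: 11.15
position: [0.5107, 0.0369, 0.2068]
tool_rot: [-0.002, 3.141, -0.0]
ft_force: [-2.6, -0.9, 1.0]
gripper_width: -0.003
```

>>> move_arm(rows=[[[-0.2,0,0,0,0],[-0.3,0,0,0,0],[-0.4,0,0,0,0]]])

```text
time_s: 11.45
position: [0.5138, 0.037, 0.2066]
tool_rot: [0.002, -3.14, 0.0]
ft_force: [-4.1, -1.0, 2.9]
gripper_width: -0.002
```

>>> move_arm(rows=[[[-0.2,0,0,0,0],[-0.3,0,0,0,0]]])

```text
time_s: 11.65
position: [0.5148, 0.0371, 0.2061]
tool_rot: [0.002, -3.134, 0.001]
ft_force: [-10.0, -2.0, 8.5]
gripper_width: 0.001
```

>>> move_arm(rows=[[[-0.15,0,0,0,0],[-0.15,0,0,0,0],[-0.15,0,0,0,0]]])

```text
time_s: 11.95
position: [0.5152, 0.0371, 0.2058]
tool_rot: [0.002, -3.132, 0.001]
ft_force: [-11.3, -1.7, 8.3]
gripper_width: -0.004
```

The force has risen to 11 N with no further travel, so the tray is home. I back off, rise, and measure the knob.

>>> move_arm(rows=[[[1,0,0,0,0],[2,0,0,0,0],[2.5,0,-3,0,0],[2.5,0,-8,0,0],[2.5,0,-13,0,0],[2.5,0,-18,0,0],[2.5,0,-20,0,0],[2.5,0,-20,0,0],[2.5,0,-20,0,0]]])

```text
time_s: 12.85
position: [0.4937, 0.0371, 0.4068]
tool_rot: [-0.002, 3.14, 0.0]
ft_force: [-0.5, 0.7, -0.4]
gripper_width: 0.003
```

```bash
python3 - <<'E'
from h import *
o=manip.get_obs(); Q=T(o); np.save('pose9.npy',Q); p=o['position'];print(o['time_s'],p,o['tool_rot'],np.round(o['ft_force'],2)); im=shot('wrist','w9.png')[:,:,::-1].copy()
for n,f,(x0,y0,x1,y1) in(('scene','s0.png',(333,212,365,240)),('side','d0.png',(308,185,338,209))):
    g=cv2.cvtColor(cv2.imread('pics/'+f),cv2.COLOR_BGR2GRAY)[y0:y1,x0:x1]; m=(g<45).astype('u1')
    k,l,s,c=cv2.connectedComponentsWithStats(m); i=1+s[1:,4].argmax(); ctr=s[i][:2]+s[i][2:4]/2-.5+[x0,y0]; print(n,s[i],ctr,onz(n,*ctr,.188))
A,s=warp(im,Q,.612,.036,.198,.05,200)
cv2.imwrite('pics/p9.png',np.hstack([cv2.resize(A,(400,400)),cv2.resize(im,(400,400))]))
E
```

```text
12.85 [0.49372978 0.03706519 0.40678187] [-2.03338315e-03  3.13997416e+00  3.33505877e-04] [-0.54  0.67 -0.35]
scene [  6   6  19  16 237] [348.  225.5] [0.60804138 0.03684776 0.188     ]
side [  0   0  24  20 285] [319.5 194.5] [0.61163471 0.04626901 0.188     ]
```

View pics/p9.png

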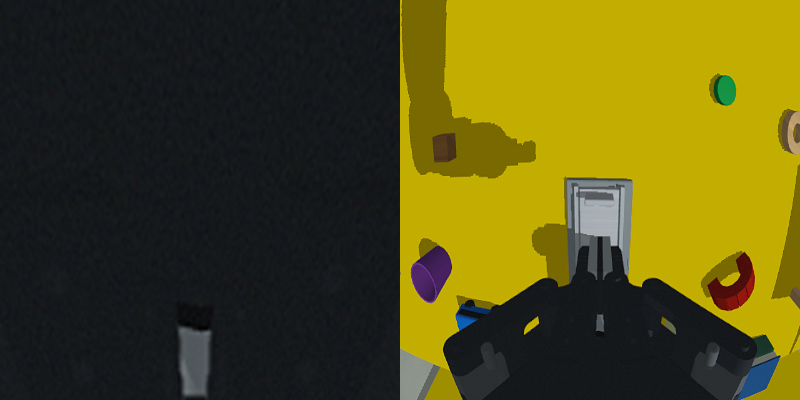

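```bash
python3 - <<'E'
from h import *
ctrs={}
for n,f,(x0,y0,x1,y1) in(('scene','s0.png',(333,212,365,240)),('side','d0.png',(310,186,336,204))):
    g=cv2.imread('pics/'+f)[y0:y1,x0:x1].max(2); m=(g<42).astype('u1')
    k,l,s,c=cv2.connectedComponentsWithStats(m); i=1+s[1:,4].argmax(); ctrs[n]=s[i][:2]+s[i][2:4]/2-.5+[x0,y0]; print(n,s[i],ctrs[n],onz(n,*ctrs[n],.188))
A=[];b=[]
for n,c in ctrs.items():
    p,d=ray(n,*c); d/=np.linalg.norm(d); M=np.eye(3)-np.outer(d,d); A.append(M); b.append(M@p)
print('tri',np.linalg.solve(sum(A),sum(b)))
# yellow->grey base plate front edge (top z=.012; bottom z=0) and lug top in w9
Q=np.load('pose9.npy'); im=cv2.imread('pics/w9.png'); hs=cv2.cvtColor(im,cv2.COLOR_BGR2HSV)
for u in(285,300,330,340,355,360):
    v=np.where(hs[190:260,u,1]<90)[0].min()+190-.5; print(u,v,onz('wrist',u,v,.0,Q)[:2],onz('wrist',u,v,.012,Q)[:2])
print('lug col',hs[212:262,318,2].tolist())
m=((hs[235:330,230:400,1]<90)&(hs[235:330,230:400,2]>40))
for v in(220,225,230,280):
    g=np.where(hs[v,240:400,1]<90)[0]+240; 
    if len(g): print(v,onz('wrist',g.min()-.5,v,.012,Q)[:2],onz('wrist',g.max()+.5,v,.012,Q)[:2])
E
```

```text
scene [  6   6  19  16 231] [348.  225.5] [0.60804138 0.03684776 0.188     ]
side [  4   5  18  13 190] [322.5 197. ] [0.61410867 0.03472505 0.188     ]
tri [0.612692   0.03320222 0.19104806]
285 214.5 [0.51325699 0.00129411] [0.510222   0.00244292]
300 213.5 [0.5121995  0.01701712] [0.5091983  0.01766346]
330 214.5 [0.51324357 0.04827683] [0.51020901 0.04792419]
340 214.5 [0.51321342 0.05871241] [0.51017982 0.05802627]
355 214.5 [0.51314946 0.07442777] [0.5101179  0.07323941]
360 214.5 [0.51312309 0.07969035] [0.51009237 0.07833381]
lug col [200, 196, 76, 77, 107, 123, 136, 142, 141, 140, 143, 140, 83, 93, 87, 154, 179, 187, 168, 99, 89, 98, 93, 97, 94, 94, 89, 117, 156, 175, 182, 178, 177, 177, 180, 183, 185, 181, 181, 181, 180, 180, 179, 178, 180, 181, 181, 180, 182, 182]
220 [ 0.51595261 -0.01772148] [0.51580113 0.09136793]
225 [ 0.5212525  -0.01792768] [0.52109906 0.09158488]
230 [ 0.52659321 -0.01814226] [0.52644023 0.09076906]
280 [ 0.5827934  -0.01860607] [0.58259825 0.09019697]
```

```bash
python3 - <<'E'
from h import *
Q=np.load('pose9.npy')
for X in([.525,.036,.025],[.525,.036,.052],[.533,.036,.052]): print(X,proj('wrist',X,Q))
print(onz('wrist',318,226.5,.052,Q),onz('wrist',318,231,.052,Q))
E
```

```text
[0.525, 0.036, 0.025] [318.12558704 232.26405569]
[0.525, 0.036, 0.052] [318.01866257 240.84444397]
[0.533, 0.036, 0.052] [318.01751317 249.07136469]
[0.51132272 0.03598014 0.052     ] [0.5155787  0.03598116 0.052     ]
```

>>> move_arm(rows=[[[-4,0,0,0,0],[-8,-0.1,0,0,0],[-11.9,-0.14,0,0,0],[-11.9,-0.14,1,0,0],[-11.9,-0.14,2,0,0],[-11.9,-0.14,2.7,0,0],[-11.9,-0.14,2.7,0,0],[-11.9,-0.14,2.7,0,0],[-11.9,-0.14,2.7,0,0]]])

```text
time_s: 13.8
position: [0.6124, 0.0358, 0.3804]
tool_rot: [-0.002, 3.141, -0.0]
ft_force: [-0.3, -1.3, 0.9]
gripper_width: 0.003
```

>>> move_arm(rows=[[[0,0,0.3,0,0],[0,0,0.6,0,0],[0,0,0.8,0,0],[0,0,1.0,0,0],[0,0,1.0,0,0]]])

```text
time_s: 14.3
position: [0.6128, 0.0357, 0.3698]
tool_rot: [0.002, -3.141, 0.0]
ft_force: [-1.6, -0.5, 1.8]
gripper_width: -0.005
```

>>> move_arm(rows=[[[0,0,0.2,0,0],[0,0,0.4,0,0],[0,0,0.6,0,0],[0,0,0.6,0,0]]])

```text
time_s: 14.7
position: [0.6128, 0.0357, 0.3637]
tool_rot: [-0.002, 3.142, -0.0]
ft_force: [-1.4, 0.8, 4.7]
gripper_width: 0.004
```

>>> move_arm(rows=[[[0,0,0.1,0,0],[0,0,0.2,0,0],[0,0,0.3,0,0],[0,0,0.3,0,0]]])

```text
time_s: 15.1
position: [0.6128, 0.0357, 0.3607]
tool_rot: [-0.002, 3.142, -0.0]
ft_force: [-2.2, 0.5, 5.2]
gripper_width: 0.005
```

>>> move_arm(rows=[[[0,0,0.1,0,0],[0,0,0.15,0,0],[0,0,0.15,0,0]]])

```text
time_s: 15.4
position: [0.6128, 0.0357, 0.3592]
tool_rot: [-0.002, 3.142, -0.0]
ft_force: [-1.6, -0.6, 4.6]
gripper_width: 0.001
```

>>> move_arm(rows=[[[0,0,0.1,0,0],[0,0,0.15,0,0],[0,0,0.15,0,0]]])

```text
time_s: 15.7
position: [0.6128, 0.0357, 0.3578]
tool_rot: [-0.002, 3.142, -0.0]
ft_force: [-2.4, 0.2, 4.0]
gripper_width: 0.002
```

>>> move_arm(rows=[[[0,0,0.1,0,0],[0,0,0.15,0,0],[0,0,0.15,0,0]]])

```text
time_s: 16.0
position: [0.6128, 0.0358, 0.3564]
tool_rot: [-0.002, 3.141, 0.0]
ft_force: [-2.3, 0.3, 5.3]
gripper_width: -0.002
```

>>> move_arm(rows=[[[0,0,0.05,0,0],[0,0,0.1,0,0],[0,0,0.1,0,0]]])

```text
time_s: 16.3
position: [0.6128, 0.0358, 0.356]
tool_rot: [-0.002, 3.141, -0.0]
ft_force: [-1.5, -0.1, 7.8]
gripper_width: 0.001
```

>>> move_arm(rows=[[[0,0,0.05,0,0],[0,0,0.1,0,0],[0,0,0.1,0,0]]])

```text
time_s: 16.6
position: [0.6128, 0.0358, 0.3557]
tool_rot: [-0.002, 3.141, -0.0]
ft_force: [-5.0, 0.7, 11.6]
gripper_width: 0.003
```

>>> move_arm(rows=[[[0,0,0.05,0,0],[0,0,0.1,0,0],[0,0,0.1,0,0]]])

```text
time_s: 16.9
position: [0.6128, 0.0358, 0.3554]
tool_rot: [-0.002, 3.14, -0.0]
ft_force: [-4.3, 0.1, 13.7]
gripper_width: -0.002
```

>>> move_arm(rows=[[[0,0,0.05,0,0],[0,0,0.1,0,0],[0,0,0.1,0,0]]])

```text
time_s: 17.2
position: [0.6127, 0.0358, 0.3551]
tool_rot: [-0.002, 3.14, -0.0]
ft_force: [-6.9, 0.2, 15.7]
gripper_width: 0.003
```

The stop was felt at about 15 mm of stroke, and the force is now 15.7 N, within 13–17 N. I hold for 1 s.

>>> move_arm(rows=[[[0,0,-0.03,0,0],[0,0,-0.03,0,0],[0,0,-0.03,0,0],[0,0,-0.03,0,0],[0,0,-0.03,0,0],[0,0,-0.03,0,0]]])

```text
time_s: 17.8
position: [0.6127, 0.0358, 0.3552]
tool_rot: [-0.002, 3.14, -0.0]
ft_force: [-6.1, 0.3, 15.5]
gripper_width: -0.004
```

>>> move_arm(rows=[[[0,0,0,0,0],[0,0,0,0,0],[0,0,0,0,0],[0,0,0,0,0],[0,0,0,0,0],[0,0,0,0,0]]])

```text
time_s: 18.4
position: [0.6127, 0.0358, 0.3552]
tool_rot: [-0.002, 3.14, -0.0]
ft_force: [-4.8, -0.8, 15.6]
gripper_width: -0.005
```

Held. Now I raise straight up slowly, move back, and look.

>>> move_arm(rows=[[[0,0,-0.4,0,0],[0,0,-0.8,0,0],[0,0,-1.2,0,0],[0,0,-1.6,0,0],[0,0,-2,0,0],[0,0,-3,0,0],[0,0,-5,0,0],[0,0,-5,0,0]]])

```text
time_s: 19.2
position: [0.614, 0.0357, 0.4053]
tool_rot: [-0.002, 3.136, -0.0]
ft_force: [1.0, 0.1, -0.3]
gripper_width: -0.003
```

>>> move_arm(rows=[[[4,0,0,0,0],[8,0,0,0,0],[12,0,0,0,0],[16,0,0,0,0],[16,0,0,0,0],[16,0,0,0,0]]])

```text
time_s: 19.8
position: [0.4522, 0.0356, 0.4021]
tool_rot: [-0.002, 3.141, -0.0]
ft_force: [0.3, 0.6, 0.0]
gripper_width: -0.0
```

```bash
python3 - <<'E'
from h import *
o=manip.get_obs(); Q=T(o); p=o['position'];print(o['time_s'],p,np.round(o['ft_force'],2)); im=shot('scene','s10.png')[:,:,::-1]; d=shot('side','d10.png')[:,:,::-1]; w=shot('wrist','w10.png')[:,:,::-1].copy()
for n,i,f,(x0,y0,x1,y1) in(('scene',im,'s0.png',(333,212,365,240)),('side',d,'d0.png',(310,186,336,204))):
    for J in(cv2.imread('pics/'+f),i):
        g=J[y0:y1,x0:x1].max(2); k,l,s,c=cv2.connectedComponentsWithStats((g<42).astype('u1')); print(n,s[1+s[1:,4].argmax()])
for X in([.525,.036,.025],[.525,.036,.052],[.533,.036,.052]): print(X,proj('wrist',X,Q))
hs=cv2.cvtColor(w,cv2.COLOR_BGR2HSV); u=int(proj('wrist',[.525,.036,.05],Q)[0]); v=int(proj('wrist',[.525,.036,.05],Q)[1]); print(u,v-25,hs[v-25:v+25,u,2].tolist())
cv2.imwrite('pics/p10.png',np.hstack([cv2.resize(im[160:340,260:440],(400,400)),cv2.resize(d[150:300,220:370],(400,400))]))
E
```

```text
19.8 [0.45218968 0.03559283 0.402127  ] [0.3  0.61 0.02]
scene [  6   6  19  16 231]
scene [  6   6  19  16 230]
side [  4   5  18  13 190]
side [  4   5  18  13 188]
[0.525, 0.036, 0.025] [319.65257157 273.2884096 ]
[0.525, 0.036, 0.052] [319.65415172 284.5312232 ]
[0.533, 0.036, 0.052] [319.6421225  292.12292096]
319 258 [137, 137, 137, 144, 87, 92, 93, 86, 135, 175, 173, 95, 107, 89, 93, 92, 91, 95, 92, 94, 94, 90, 91, 141, 178, 104, 30, 17, 20, 19, 19, 22, 22, 17, 24, 23, 19, 23, 19, 19, 19, 19, 20, 19, 22, 16, 19, 22, 23, 23]
```

View pics/p10.png

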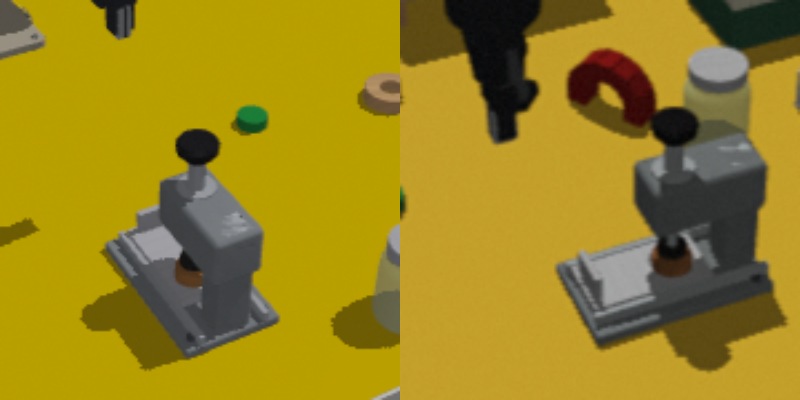

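The knob is back at its starting pixels in both views, and the counter is centred under the pad. The predicted lug edge is off by about 3.5 px, so I check the tray position relative to the base.

```bash
python3 - <<'E'
from h import *
Q=T(manip.get_obs()); w=cv2.imread('pics/w10.png'); hs=cv2.cvtColor(w,cv2.COLOR_BGR2HSV)
for u in(290,300,319,340,350):
    v=np.where(hs[200:300,u,1]<90)[0].min()+200-.5; print('base',u,v,onz('wrist',u,v,0,Q)[:2])
print('lug bottom',onz('wrist',319,268.5,.025,Q),'top',onz('wrist',319,280.5,.052,Q),onz('wrist',319,281.3,.052,Q))
P=np.load('pose7.npy'); w=cv2.imread('pics/w7.png'); hs=cv2.cvtColor(w,cv2.COLOR_BGR2HSV)
for u in(275,290,300): print(u,hs[80:125,u,2].tolist(),hs[80:95,u,1].tolist())
print([proj('wrist',[.433,.037,z],P) for z in(.025,.052)], proj('wrist',[.441,.037,.052],P))
u=350; v=np.where(hs[150:300,290,1]<90)[0].min()
for u in(262,272,300,310): 
    g=np.where(hs[180:300,u,1]<90)[0]; print('base7',u,g.min()+180-.5,onz('wrist',u,g.min()+179.5,0,P)[:2])
E
```

```text
base 290 251.5 [0.51307944 0.00422993]
base 300 251.5 [0.51304093 0.01490221]
base 319 251.5 [0.51299504 0.03510757]
base 340 251.5 [0.51298556 0.05743995]
base 350 251.5 [0.51299629 0.06811502]
lug bottom [0.52218693 0.03515568 0.025     ] top [0.5232528  0.03520059 0.052     ] [0.52408215 0.03520115 0.052     ]
275 [199, 199, 198, 199, 199, 198, 198, 199, 199, 198, 199, 201, 186, 184, 193, 189, 192, 153, 108, 118, 120, 121, 122, 123, 121, 120, 121, 118, 116, 104, 184, 190, 186, 187, 187, 187, 185, 185, 186, 187, 190, 189, 189, 187, 185] [255, 255, 255, 255, 255, 255, 255, 255, 255, 255, 255, 255, 106, 28, 24]
290 [199, 199, 199, 199, 198, 198, 199, 199, 199, 199, 199, 201, 191, 198, 192, 195, 126, 164, 175, 188, 187, 185, 184, 184, 183, 182, 180, 177, 168, 161, 124, 87, 151, 195, 189, 187, 186, 186, 188, 188, 189, 192, 190, 189, 186] [255, 255, 255, 255, 255, 255, 255, 255, 255, 255, 255, 255, 115, 27, 23]
300 [198, 199, 199, 199, 199, 198, 199, 198, 199, 199, 199, 201, 190, 209, 193, 190, 124, 165, 175, 186, 187, 187, 185, 185, 184, 184, 182, 179, 168, 159, 125, 101, 161, 195, 191, 188, 188, 187, 187, 189, 191, 191, 190, 189, 188] [255, 255, 255, 255, 255, 255, 255, 255, 255, 255, 255, 255, 90, 43, 22]
[array([320.19804682,  98.55430557]), array([320.27087174,  95.32513265])] [320.2468593  110.35824143]
base7 262 216.5 [ 0.51187037 -0.00345122]
base7 272 179.5 [0.4858578  0.00435834]
base7 300 179.5 [0.48599887 0.02345248]
base7 310 179.5 [0.48601503 0.03022524]
```

The lug measures 1–3 mm short, which is within rounding and calibration error but close to the 3 mm limit. A second, firmer push will settle it.

>>> move_arm(rows=[[[-3.5,-0.1,5,0,0],[-3.5,-0.1,10,0,0],[-3.5,-0.1,15,0,0],[-3.5,-0.1,18,0,0],[-3.5,-0.1,19.6,0,0],[-3.5,-0.1,19.6,0,0],[-4.5,-0.1,19.6,0,0],[-5.5,-0.1,19.6,0,0],[-5.8,-0.1,19.6,0,0],[-5.8,-0.1,19.6,0,0]]])

```text
time_s: 20.95
position: [0.5125, 0.0345, 0.2078]
tool_rot: [-0.002, 3.138, -0.0]
ft_force: [-0.1, -0.7, -0.3]
gripper_width: 0.0
```

>>> move_arm(rows=[[[-0.1,0,0,0,0],[-0.2,0,0,0,0],[-0.2,0,0,0,0]]])

```text
time_s: 21.25
position: [0.513, 0.0346, 0.2068]
tool_rot: [-0.002, 3.141, -0.0]
ft_force: [0.2, 0.3, -0.5]
gripper_width: 0.0
```

>>> move_arm(rows=[[[-0.1,0,0,0,0],[-0.2,0,0,0,0],[-0.3,0,0,0,0],[-0.4,0,0,0,0],[-0.4,0,0,0,0],[-0.4,0,0,0,0]]])

```text
time_s: 21.85
position: [0.5145, 0.0346, 0.2059]
tool_rot: [0.002, -3.135, 0.001]
ft_force: [-7.9, 0.4, 5.9]
gripper_width: 0.0
```

>>> move_arm(rows=[[[-0.2,0,0,0,0],[-0.4,0,0,0,0],[-0.4,0,0,0,0],[-0.4,0,0,0,0]]])

```text
time_s: 22.25
position: [0.5158, 0.0347, 0.2052]
tool_rot: [0.002, -3.128, 0.001]
ft_force: [-14.2, -1.1, 11.0]
gripper_width: -0.002
```

The contact is a hard stop at the same place, with force rising to 14 N and no slide at friction level. The tray was already home, so the press counted. I retreat and do a final numeric check.

>>> move_arm(rows=[[[1,0,0,0,0],[3,0,0,0,0],[4,0,-3,0,0],[4,0,-7,0,0],[4,0,-12,0,0],[4,0,-16,0,0],[6,0,-18,0,0],[6,0,-18,0,0],[6,0,-18,0,0]]])

```text
time_s: 23.15
position: [0.4611, 0.0346, 0.3868]
tool_rot: [-0.002, 3.139, -0.0]
ft_force: [-0.3, -0.5, -0.5]
gripper_width: 0.0
```

```bash
python3 - <<'E'
from h import *
o=manip.get_obs(); print(o['time_s'],o['position'],np.round(o['ft_force'],2))
im=shot('scene','s11.png')[:,:,::-1]; d=shot('side','d11.png')[:,:,::-1]
for n,i,f,(x0,y0,x1,y1) in(('scene',im,'s0.png',(333,212,365,240)),('side',d,'d0.png',(310,186,336,204))):
    g=i[y0:y1,x0:x1].max(2); k,l,s,c=cv2.connectedComponentsWithStats((g<42).astype('u1')); print(n,'knob',s[1+s[1:,4].argmax()])
for n,a,b,box in(('scene','s10.png',im,(310,240,400,325)),('side','d10.png',d,(275,215,365,285))):
    x0,y0,x1,y1=box; print(n,'press-area pixels changed',int((cv2.absdiff(cv2.imread('pics/'+a),b.copy())[y0:y1,x0:x1].max(2)>40).sum()))
    for q,c in((cv2.imread('pics/'+a),'before'),(b,'after')):
        h=cv2.cvtColor(np.ascontiguousarray(q),cv2.COLOR_BGR2HSV)[y0:y1,x0:x1]; m=((h[...,0]<16)&(h[...,1]>90)&(h[...,2]>50)).astype('u1'); k,l,s,cc=cv2.connectedComponentsWithStats(m); j=1+s[1:,4].argmax(); print(c,s[j],cc[j])
print(manip.finish_job())
E
```

```text
23.15 [0.46107857 0.03455683 0.38676418] [-0.3  -0.48 -0.48]
scene knob [  6   6  19  16 229]
side knob [  4   5  18  13 189]
scene press-area pixels changed 0
before [29 37 12 12 90] [34.23333333 44.04444444]
after [29 37 12 12 90] [34.23333333 44.04444444]
side press-area pixels changed 0
before [40 27 14 12 89] [46.5505618  33.96629213]
after [40 27 14 12 90] [46.48888889 34.01111111]
the job is handed in; nothing more can be done
None
```

I seated the brown counter in the tray's pocket and pushed the tray home until it stopped. I then pressed the knob onto its stop and let it rise, and handed the job in at about 23 s; no verdict is reported.

- **Counter:** it entered the pocket with no contact force, and afterwards its top was centred within about 1 mm of the pocket.
- **Press:** the stop came at about 15 mm of stroke. I held it for about 1.2 s at 15.5 N downward. A sideways force of 5–7 N came with it, so the total was about 17 N, below the 22 N limit.
- **End state:** the knob is back at its starting pixels in both fixed views. The counter is under the pad, the arm is clear, and I only moved the counter and the press.

**One check disagreed:** the wrist camera put the tray lug 1–3 mm short of where it should be when home. A second push after the press met the same hard stop, with force rising to 14 N. The before and after pictures showed no change at the press, so I took the tray as home and put the difference down to calibration and rounded edges.

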